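# Fetch the spice caddy from the deep pantry bin with the hook rod

### The arm

A 6-joint arm with a two-finger parallel gripper is mounted at the origin on the work surface. World frame = base frame: x ahead of the robot, y to its left, z up, the work surface at z = 0. Lengths are in m, angles in rad, forces in N, time in s.
With the tool pointing down it reaches from about 0.375 to 0.9 m from the base axis. Payload 3.1 kg.
Tool frame: the origin (TCP) lies midway between the tips of the shut fingers; the grasp point (between the pads) lies 19 mm behind it; z points along the fingers, y is the line along which they close (so a half turn about z gives the same grasp; the last joint's range is limited). The gripper opens to 87 mm and grips with 3 to 60 N. Pads are 19 mm wide; open, the fingers measure 117 mm over their backs; the gripper's body (75 mm by 190 mm) begins 51 mm behind the grasp point.
Start: joints at [1.028, 0.527, 1.433, -0, 1.181, -0.178], TCP at [0.222, 0.584, 0.223] pointing down, gripper open.
Joint ranges: [-3.08, 3.08], [-0.75, 2.2], [0.22, 2.44], [-1.43, 4.57], [0, 2.65], [-2.85, 2.85]. Speed limits (rad/s): [2.79, 2.79, 3.14, 3.14, 3.14, 3.14].

### API

Orientations are given as a unit quaternion [x, y, z, w].
In Python, from rig import status, imaging, order gives the robot as it stands.
- The arm moves only by the tool arm_command, never from a script. Its argument "deltas" is one flat list of numbers, 5 for each row, row after row: the opening, from -1 (shut) to 1 (fully open), so that 0 is half open, then the shift along the tool's x, y, z in m, then the turn about the tool's z in rad. In form: [gripper, tx, ty, tz, roll, gripper, tx, ty, tz, roll, ...]. A call has 1 to 12 rows; each row shifts and turns the commanded pose from where the row before left it, along the tool's axes as they then stand; what a row does not reach is not made up. A row lasts 1/8 s, in which the tool goes at most 62.5 mm and 10.7 degrees, less where a joint would pass 70% of its speed; a pose out of reach is approached as far as the arm can. A call with a gripper value outside its range is refused whole. The fingers move at their own pace and stop on an object; "newtons" is the grip in N (left out, the last holds). Time passes only in rows, so rows that do not move let the fingers close. It gives the time, the measured TCP pose, the force, the opening and the grip force at its end, in the units of the state.
- status.get_obs(): the state, without advancing time (a new reading comes with each control period).
- imaging.camera(name): name is "side" or "top" or "wrist"; returns (picture, depth): 384x512x3 uint8, red, green, blue; 384x512 float32, m along the optical axis (not along the pixel's ray), 0 where there is no reading.
- imaging.camera_params(name): a dict with "intrinsics" (3x3 intrinsics, pixels), "camera_from_world" (4x4, takes a point from world to camera coordinates). Camera axes: x right, y up, looking along -z (the intrinsics and any distortion apply to the point x, -y, -z); pixel columns grow to the right and rows downward; lengths in m; the calibration is good to about 2 mm. The wrist camera is an equidistant fisheye: a pixel r from the principal point sees the ray r / f radians off the axis. A picture is of the moment at which its call begins: read the wrist's pose just before it. camera_params takes no time and is no camera call; for the wrist camera it gives the pose at the moment of the call.
- order.hand_in(): hands the job in; it is judged then, once.
The state is a dict: "time": time; "q": joint angles; "joint_velocities": joint speeds; "joint_torque": joint torques, N m; "position": TCP position; "tool_rot": TCP orientation; "ft_force": force on the tool from outside, world axes, zero at the start; "moment": the same for the moment, N m; "grip_width": finger opening in m; "grip_force": force on a finger pad.
Only numpy, scipy, OpenCV 4.12 (cv2) and the standard library are available. Lean on these libraries where they do the work, as an engineer would, in place of code of your own. Each camera call takes 0.05 s, during which the arm holds its last target. There are 200 camera calls.

### The job

Take the hook rod from its stand and with its hook fetch the small steel caddy hanging deep in the tall narrow bin: catch its crossbar, slide it gently along the ledges, away from the robot, until it meets the end stop, and lift it out through the gap there, never forcing it. Set the caddy down gently, upright, in the middle of the wooden board, unhook it, and put the rod back in its stand. Do not touch the caddy with the gripper, and leave everything else alone.

Things in the scene. Friction and masses are not known exactly. Their poses are not given: they have to be found in the camera images.
- bin: Tall narrow open-topped clear plastic pantry bin with a white rim, fixed: outside 216 (x) x 66 (y) x 145 mm high, walls 3 mm, floor 6 mm thick. Origin: centre of its underside; x along its long side (away from the robot), z up. Inside hangs the caddy; see bin_ledges and bin_mouth for the fittings inside.
- bin_ledges (a point): Same axes as the bin, on its middle line, level with the tops of two white ledges, 77 mm above the underside. Each ledge is 9 mm wide and runs the length of a long inner wall; 42 mm is free between them. The caddy's two shoes lie on them. 10 mm above each ledge a fixed aluminium hold-down strip (9 mm wide, 4 mm thick) lets a shoe slide below it but not be lifted.
- bin_mouth (a point): Centre of the bin's mouth, 145 mm above its underside. Towards the bin's +x the hold-down strips end in a 28 mm gap, closed on its far side by a rigid end stop (74 to 104 mm above the underside). The stop's face is not measured: anywhere from x = +20 to +85 mm. The 24 mm shoes slid to +x meet it; only there (touching the stop or up to 3 mm short of it) can they be lifted out.
- caddy_bar (a point): Centre of the caddy's crossbar along y: round, 6 mm thick; its middle 22 mm is bare, between two thin uprights. On its ends, 22 to 28 mm out, flat shoes 24 mm long (x), 6 mm high rest on the ledges (this point 80 mm above the bin's underside). Below hangs an open steel box 44 (x) x 28 (y) x 30 mm high, rim 38 mm below this point. z up when upright. Mass 0.15 to 0.31 kg; slides with about 1 N.
- caddy_foot (a point): Centre of the underside of the caddy's box, 68 mm below caddy_bar; same axes.
- rod_grip (a point): Middle of the hook rod's dark wooden handle, 18 x 18 mm square, from 28 mm below to 32 mm above this point; z up along the rod. Under it a square steel collar 34 x 34 x 5 mm, its underside 33 mm below this point; then a straight steel shank 8 mm thick on the same axis. Mass 0.13 kg. The hook opens to +x and up (see rod_hook).
- rod_hook (a point): Lowest point of the hook rod on its shank's axis, 131 mm below rod_grip; same axes. From here the 8 mm steel bar runs to +x and turns up as an open hook: clear opening from 4 to 16 mm in x, outer side at 24 mm, tip top 20 mm and inner floor 8 mm above this point.
- stand_seat (a point): Where the rod belongs: fixed pale wooden stand 110 mm high, 70 (x) x 50 (y) mm on a 110 x 90 mm foot, with a slot 46 (x) x 20 (y) mm from the top. The rod hangs in it by its collar, hook to +x. This point is on the stand's top, 10 mm to -x of the slot's centre: the rod's axis stands here with the collar's underside at this height (rod_grip 33 mm above, rod_hook 98 mm below).
- board_top (a point): Centre of the top of a fixed square wooden board, 150 x 150 x 14 mm; z up.
- spice_jar: Bystander: small glass jar, 48 mm across, 85 mm tall; origin at the centre of its underside. To be left alone.
- tin_can: Bystander: tin can, 66 mm across, 75 mm tall; origin at the centre of its underside. To be left alone.
- mug: Bystander: white mug, 76 mm across, 85 mm tall; origin at the centre of its underside. To be left alone.
- steel_bowl: Bystander: steel bowl, 150 mm across, 60 mm tall; origin at the centre of its underside. To be left alone.
- sauce_bottle: Bystander: amber sauce bottle, 56 mm across, 180 mm tall; origin at the centre of its underside. To be left alone.
- pepper_mill: Bystander: wooden pepper mill, 54 mm across, 165 mm tall; origin at the centre of its underside. To be left alone.
There are look-alikes about, which are no part of the job. What is shaped like the part that bears rod_grip but purple or yellow is not meant.

How it is judged:
By the outcome, as a careful person would: the job done as asked, in the order asked, and still so for the second after the job is handed in, with the robot touching nothing.
It also fails if it takes over 72 s, if anything falls off the work surface, if the arm or the gripper's body presses on something with over 40 N, if the wrist force passes 120 N, or if a joint passes its speed limit or range.

## Working session

There is one attempt and no reset: what is moved stays moved. The work goes in short steps, Python scripts to look and compute and a tool call to move; the robot and the scene stay as the last step left them, time stands still between calls to the robot, and variables do not carry over. Pictures are saved under pics/ and viewed, at most 10 in all, crops included, and the job is handed in when it is done.

Besides the shell and the picture viewer there is one more tool, called after "Emit:" by a JSON object that holds its "fn" and its "kwargs". arm_command: Moves the arm, as the interface text tells. Its arguments: {"type":"object","properties":{"deltas":{"type":"array"},"newtons":{"type":"number"}},"required":["deltas"]}

```bash
mkdir -p pics; cat > h.py <<'E'
import numpy as np,cv2
from rig import status,imaging,order
def cap(n):
    p=imaging.camera_params(n); im,d=imaging.camera(n)
    return im,d,np.array(p["intrinsics"]),np.array(p["camera_from_world"])
def cloud(d,K,T):
    v,u=np.mgrid[:384,:512]; x=(u-K[0,2])/K[0,0]*d; y=(v-K[1,2])/K[1,1]*d
    P=np.stack([x,-y,-d,np.ones_like(d)],-1)@np.linalg.inv(T).T
    return P[...,:3]
def proj(X,K,T):
    c=T@np.r_[X,1]; return K[0,2]+K[0,0]*c[0]/-c[2], K[1,2]+K[1,1]*-c[1]/-c[2]
E
python3 - <<'E'
from h import *
o=status.get_obs(); print(o)
ims=[]
for n in("top","side"):
    im,d,K,T=cap(n); np.savez(n+".npz",im=im,d=d,K=K,T=T); print(n,K,np.linalg.inv(T)[:3].round(3))
    cv2.imwrite(f"pics/{n}.png",cv2.resize(im[...,::-1],(800,600)))
E
```

```text
{'time': 0.0, 'q': array([ 1.02850783e+00,  5.28475949e-01,  1.43389360e+00, -6.38495936e-06,
        1.18139593e+00, -1.78509677e-01]), 'joint_velocities': array([-0.00037607,  0.0006508 , -0.0004901 ,  0.00018576, -0.00130455,
       -0.00038108]), 'joint_torque': array([ 6.38904676e-04, -4.40025795e+01, -1.76600486e+01,  6.33775955e-02,
        5.82684169e-02, -1.67870544e-04]), 'position': array([0.22197732, 0.58347189, 0.2215684 ]), 'tool_rot': array([ 1.80886834e-01,  9.83503316e-01, -1.01765559e-03, -3.80357368e-04]), 'ft_force': array([ 0.20308247, -0.01189831,  0.33479347]), 'moment': array([-0.00679678,  0.02540257,  0.01008729]), 'grip_force': 0.0, 'grip_width': 0.08684538531259427}
top [[404.26384126   0.         257.56892698]
 [  0.         404.26384126 198.63356303]
 [  0.           0.           1.        ]] [[-0.017  0.992 -0.128  0.372]
 [-1.    -0.018 -0.003 -0.106]
 [-0.005  0.128  0.992  1.568]]
side [[379.17524147   0.         252.77675388]
 [  0.         379.17524147 190.93818768]
 [  0.           0.           1.        ]] [[ 0.865  0.384 -0.323  0.192]
 [-0.502  0.684 -0.529 -0.686]
 [ 0.018  0.62   0.785  0.981]]
```

View pics/top.png

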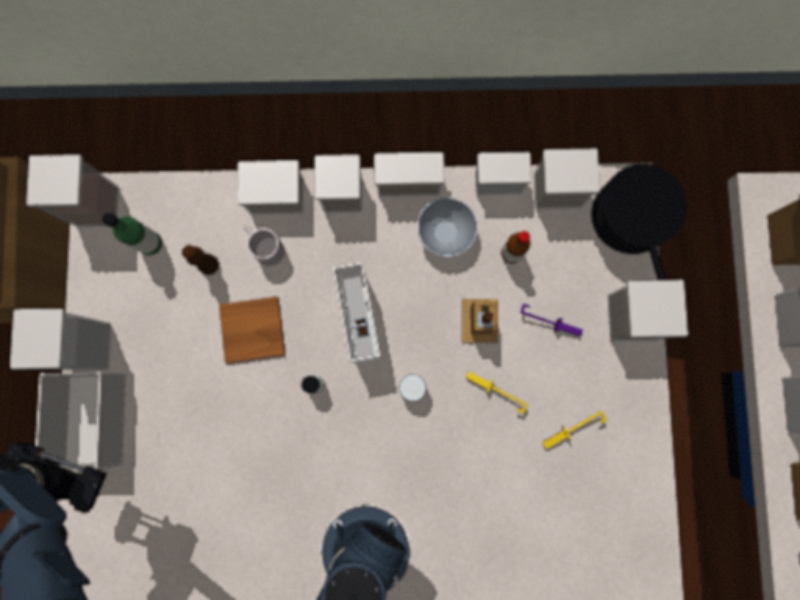

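View pics/side.png

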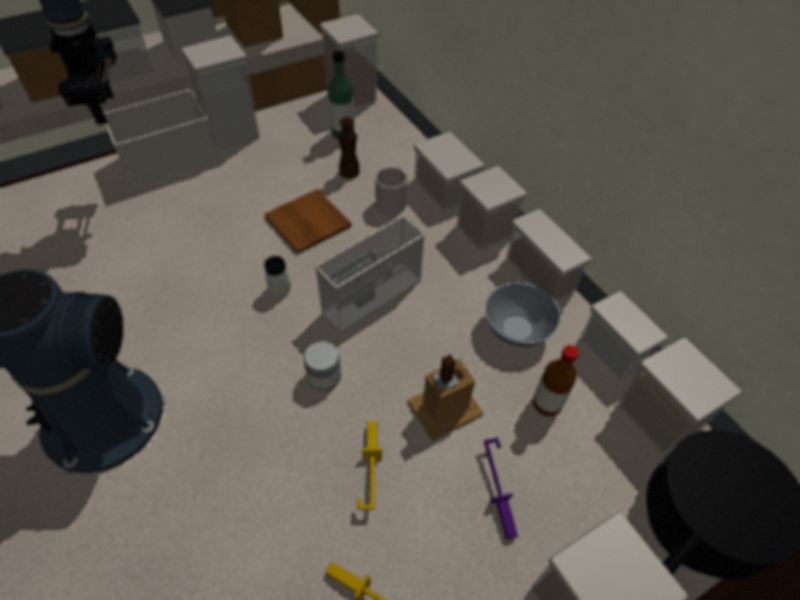

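The top view (800 px wide) shows the stand with the dark-handled rod at (485,318), the bin at (357,312) with the caddy around (362,326), and the board at (252,330). The yellow and purple rods are the look-alikes. The side view agrees.

```bash
python3 - <<'E'
from h import *
for n in("top","side"):
    z=np.load(n+".npz"); im,d,K,T=[z[k] for k in("im","d","K","T")]; P=cloud(d,K,T); ok=d>0
    def sel(x0,x1,y0,y1,z0,z1):
        m=ok&(P[...,0]>x0)&(P[...,0]<x1)&(P[...,1]>y0)&(P[...,1]<y1)&(P[...,2]>z0)&(P[...,2]<z1); return P[m],m
    def rect(nm,*a):
        q,m=sel(*a)
        if len(q)<4: print(n,nm,len(q)); return
        r=cv2.minAreaRect((q[:,:2]*1000).astype(np.float32)); print(n,nm,len(q),np.round(r[0],1),np.round(r[1],1),round(r[2],1),q[:,2].mean().round(4))
    # seeds from top pixels
    if n=="top":
        for u,v in((485,318),(357,312),(252,330),(362,326)): print(u,v,P[int(v*.64),int(u*.64)].round(3))
    S=(.4,.72,-.5,-.2)
    rect("foot",*S,.008,.04); rect("standtop",.45,.65,-.42,-.25,.1,.125); rect("handle",.45,.65,-.42,-.25,.155,.2)
    rect("rim",.4,.8,-.12,.15,.139,.155); rect("board",.4,.75,.15,.42,.009,.02)
    q,m=sel(.4,.8,-.12,.15,.06,.1); print("inside",len(q))
    print("floor z",np.median(P[sel(.3,.8,-.3,.4,-.02,.02)[1]][:,2]))
E
```

```text
485 318 [ 0.372 -0.106  1.568]
357 312 [0.576 0.015 0.004]
252 330 [0.533 0.275 0.006]
362 326 [ 0.532 -0.002  0.081]
top foot 467 [ 560.5 -349.3] [298.5 316. ] 89.7 0.018
top standtop 216 [ 547.9 -290.1] [48.  70.9] 88.5 0.1099
top handle 29 [ 537.  -289.6] [15.3 16.5] 86.8 0.1714
top rim 232 [558.    5.7] [220.3  70.4] 9.8 0.1456
top board 1340 [576.5 294.6] [335.5 230.7] 6.4 0.0136
inside 392
floor z -6.339926538379004e-05
side foot 952 [ 571.  -363.7] [321.4 260. ] 6.9 0.0193
side standtop 372 [ 546.6 -291.9] [50.  71.2] 87.0 0.1103
side handle 78 [ 536.1 -291.5] [17.7 17.7] 0.8 0.17
side rim 366 [556.6   6.3] [219.8  72.4] 10.4 0.1446
side board 1264 [596.  283.1] [281.3 210.6] 8.1 0.0135
inside 1012
floor z 8.170758556491631e-05
```

```bash
python3 - <<'E'
from h import *
p=imaging.camera_params("wrist"); o=status.get_obs()
from scipy.spatial.transform import Rotation as R
Tt=np.eye(4);Tt[:3,:3]=R.from_quat(o["tool_rot"]).as_matrix();Tt[:3,3]=o["position"]
print({k:v for k,v in p.items() if k!="camera_from_world"}); print((np.linalg.inv(Tt)@np.linalg.inv(p["camera_from_world"])).round(4))
for n in("top","side"):
    z=np.load(n+".npz"); im,d,K,T=[z[k] for k in("im","d","K","T")]; P=cloud(d,K,T)
    m=(d>0)&(np.hypot(P[...,0]-.533,P[...,1]-.275)<.125)&(P[...,2]>.009)&(P[...,2]<.02)
    nl,l,st,c=cv2.connectedComponentsWithStats(m.astype(np.uint8)); k=1+st[1:,4].argmax()
    q=P[l==k]; r=cv2.minAreaRect((q[:,:2]*1000).astype(np.float32)); print(n,"board",r,q[:,2].mean())
    # bin-frame: caddy points
    a=np.deg2rad(10); q=P-np.array([.557,.006,0]); x=q[...,0]*np.cos(a)+q[...,1]*np.sin(a); y=-q[...,0]*np.sin(a)+q[...,1]*np.cos(a)
    m=(d>0)&(abs(x)<.1)&(abs(y)<.018)&(P[...,2]<.12)
    h,e=np.histogram(x[m&(P[...,2]>.072)&(P[...,2]<.09)],bins=np.arange(-.1,.1,.006)); print(list(zip((e[:-1]*1000).round(),h)))
    mm=m&(P[...,2]>.072)&(P[...,2]<.09)&(abs(y)<.012)
    print(np.c_[x[mm],y[mm],P[mm][:,2]].round(3)[:40].tolist())
E
```

```text
{'intrinsics': array([[297.31863964,   0.        , 252.76963947],
       [  0.        , 297.31863964, 190.31273713],
       [  0.        ,   0.        ,   1.        ]])}
[[-2.000e-04  9.634e-01  2.681e-01  7.460e-02]
 [ 1.000e+00  3.000e-04 -6.000e-04 -8.000e-04]
 [-6.000e-04  2.681e-01 -9.634e-01 -1.628e-01]
 [ 0.000e+00  0.000e+00  0.000e+00  1.000e+00]]
top board ((534.2899780273438, 275.66229248046875), (150.22410583496094, 156.73995971679688), 7.000854015350342) 0.013576713877752791
[(np.float64(-100.0), np.int64(0)), (np.float64(-94.0), np.int64(0)), (np.float64(-88.0), np.int64(0)), (np.float64(-82.0), np.int64(0)), (np.float64(-76.0), np.int64(0)), (np.float64(-70.0), np.int64(0)), (np.float64(-64.0), np.int64(0)), (np.float64(-58.0), np.int64(0)), (np.float64(-52.0), np.int64(0)), (np.float64(-46.0), np.int64(0)), (np.float64(-40.0), np.int64(0)), (np.float64(-34.0), np.int64(0)), (np.float64(-28.0), np.int64(13)), (np.float64(-22.0), np.int64(1)), (np.float64(-16.0), np.int64(0)), (np.float64(-10.0), np.int64(0)), (np.float64(-4.0), np.int64(0)), (np.float64(2.0), np.int64(
[... 1308 characters left out ...]
), (np.float64(-28.0), np.int64(1)), (np.float64(-22.0), np.int64(0)), (np.float64(-16.0), np.int64(0)), (np.float64(-10.0), np.int64(0)), (np.float64(-4.0), np.int64(0)), (np.float64(2.0), np.int64(0)), (np.float64(8.0), np.int64(0)), (np.float64(14.0), np.int64(0)), (np.float64(20.0), np.int64(0)), (np.float64(26.0), np.int64(0)), (np.float64(32.0), np.int64(0)), (np.float64(38.0), np.int64(0)), (np.float64(44.0), np.int64(0)), (np.float64(50.0), np.int64(0)), (np.float64(56.0), np.int64(0)), (np.float64(62.0), np.int64(0)), (np.float64(68.0), np.int64(0)), (np.float64(74.0), np.int64(0)), (np.float64(80.0), np.int64(0)), (np.float64(86.0), np.int64(0)), (np.float64(92.0), np.int64(0))]
[]
```

Emit:
{"fn": "arm_command", "kwargs": {"deltas": [1,0,0,-0.05,0.18,1,0,0,-0.03,0.18,1,0,0,0,0.18,1,0,0,0,0.18,1,0,0,0,0.18,1,0,0,0,0.18,1,0,0,0,0.163]}}

```text
time: 0.98
position: [0.2221, 0.5837, 0.3019]
tool_rot: [0.722, 0.692, -0.001, 0.0]
ft_force: [-0.3, -0.4, -0.4]
grip_width: 0.0871
grip_force: 0.0
```

Emit:
{"fn": "arm_command", "kwargs": {"deltas": [1,-0.05,0.02,0,0,1,-0.05,0.02,0,0,1,-0.05,0.02,0,0,1,-0.05,0.02,0,0,1,-0.05,0.02,0,0,1,-0.05,0.02,0,0,1,-0.05,0.02,0,0,1,-0.05,0.02,0,0,1,-0.05,0.02,0,0,1,-0.05,0.02,0,0]}}

```text
time: 2.22
position: [0.4043, 0.0756, 0.3025]
tool_rot: [0.72, 0.694, 0.0, -0.0]
ft_force: [1.2, 0.6, 0.0]
grip_width: 0.0871
grip_force: 0.0
```

Emit:
{"fn": "arm_command", "kwargs": {"deltas": [1,-0.05,0.02,0,0,1,-0.05,0.02,0,0,1,-0.05,0.02,0,0,1,-0.05,0.02,0,0,1,-0.05,0.02,0,0,1,-0.05,0.02,0,0,1,-0.05,0.02,0,0,1,-0.01,0.01,0.02,0,1,0,0,0,0,1,0,0,0,0]}}

```text
time: 3.48
position: [0.5407, -0.287, 0.2825]
tool_rot: [0.72, 0.694, -0.0, -0.001]
ft_force: [-0.9, -0.1, -0.6]
grip_width: 0.0868
grip_force: 0.0
```

```bash
cat >> h.py <<'E'
from scipy.spatial.transform import Rotation as R
def fish(d,K,T):
    v,u=np.mgrid[:384,:512]; a=(u-K[0,2])/K[0,0]; b=(v-K[1,2])/K[1,1]; r=np.hypot(a,b)+1e-9
    s=np.tan(np.minimum(r,1.5))/r; P=np.stack([a*s*d,-b*s*d,-d,np.ones_like(d)],-1)@np.linalg.inv(T).T
    return P[...,:3]
def rect(P,d,x0,x1,y0,y1,z0,z1):
    m=(d>0)&(P[...,0]>x0)&(P[...,0]<x1)&(P[...,1]>y0)&(P[...,1]<y1)&(P[...,2]>z0)&(P[...,2]<z1); q=P[m]
    if len(q)<4: return len(q)
    r=cv2.minAreaRect((q[:,:2]*1000).astype(np.float32)); return len(q),np.round(r[0],1),np.round(r[1],1),round(r[2],1),q[:,2].mean().round(4)
E
python3 - <<'E'
from h import *
im,d,K,T=cap("wrist"); o=status.get_obs(); print(o["position"],o["tool_rot"],o["time"])
P=fish(d,K,T); cv2.imwrite("pics/w1.png",cv2.resize(im[...,::-1],(800,600)))
print(rect(P,d,.48,.62,-.36,-.22,.1,.112)); print(rect(P,d,.51,.56,-.32,-.26,.165,.19)); print(rect(P,d,.48,.62,-.36,-.22,.113,.119))
print(rect(P,d,.4,.8,-.12,.15,.139,.155))
E
```

```text
[ 0.54089863 -0.28695422  0.28308108] [ 7.19408468e-01  6.94587246e-01  2.36188379e-05 -1.11872791e-04] 3.525
(1445, array([ 545.8, -290.4]), array([50.4, 70.3]), 88.3, np.float64(0.11))
(370, array([ 535.5, -289.8]), array([17.5, 17.3]), 87.3, np.float64(0.1749))
(484, array([ 543.7, -292.1]), array([37.1, 50.2]), 87.6, np.float64(0.1157))
0
```

The handle top measures (535.5, -289.8) mm with the stand's yaw at -2°. That matches the stand seat computed from the slot, so I'll grasp it.

Emit:
{"fn": "arm_command", "kwargs": {"deltas": [1,-0.003,-0.005,0.04,0,1,0,0,0.05,0,1,0,0,0.04,0,1,0,0,0.026,0,1,0,0,0,0,1,0,0,0,0,-0.7,0,0,0,0,-0.7,0,0,0,0,-1,0,0,0,0,-1,0,0,0,0,-1,0,0,0,0], "newtons": 45}}

```text
time: 4.9
position: [0.536, -0.2908, 0.1265]
tool_rot: [0.72, 0.694, -0.0, -0.0]
ft_force: [-0.4, -0.4, 1.0]
grip_width: 0.045
grip_force: 0.0
```

Emit:
{"fn": "arm_command", "kwargs": {"deltas": [-1,0,0,0,0,-1,0,0,0,0,-1,0,0,0,0,-1,0,0,0,0,-1,0,0,0,0]}}

```text
time: 5.52
position: [0.5361, -0.2908, 0.1265]
tool_rot: [0.72, 0.694, 0.0, 0.0]
ft_force: [0.7, 0.4, -0.0]
grip_width: 0.0176
grip_force: 45.0
```

Emit:
{"fn": "arm_command", "kwargs": {"deltas": [-1,0,0,-0.02,0,-1,0,0,-0.04,0,-1,0,0,-0.05,0,-1,0,0,-0.05,0,-1,0,0,-0.02,0,-1,0.038,-0.0085,0,0,-1,0.038,-0.0085,0,0,-1,0.038,-0.0085,0,0,-1,0.038,-0.0085,0,-0.105,-1,0.038,-0.0085,0,-0.105,-1,0,0,0,0,-1,0,0,0,0]}}

```text
time: 7.02
position: [0.4966, -0.1006, 0.3066]
tool_rot: [0.643, 0.766, -0.0, 0.0]
ft_force: [-0.1, 0.2, -1.2]
grip_width: 0.0178
grip_force: 45.0
```

```bash
python3 - <<'E'
from h import *
im,d,K,T=cap("wrist"); o=status.get_obs(); print(o["position"],o["tool_rot"],o["time"],o["ft_force"])
P=fish(d,K,T); np.savez("w2.npz",P=P,d=d,im=im); cv2.imwrite("pics/w2.png",cv2.resize(im[...,::-1],(800,600)))
print(rect(P,d,.43,.7,-.08,.1,.139,.155))
E
```

```text
[ 0.49679496 -0.10105679  0.30657212] [ 6.43309592e-01  7.65606043e-01 -1.61642142e-04  3.61537391e-04] 7.075 [ 0.41072567  0.04106547 -1.31414347]
(2458, array([555.8,   6.6]), array([220.7,  69.9]), 9.9, np.float64(0.1466))
```

View pics/w2.png

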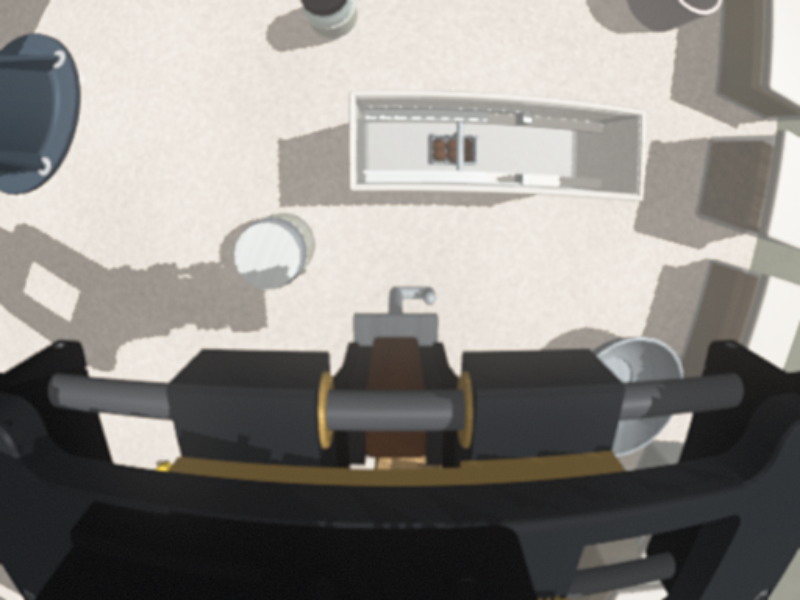

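The wrist view shows the hook pointing to the bin's +x at (410,295), the bin rim spanning (350–645, 93–198), and the caddy bar at (459,147). Dark stop parts sit at about (523,118) and (523,180). Next I'll localise these with depth.

```bash
python3 - <<'E'
from h import *
z=np.load("w2.npz"); P=z["P"];d=z["d"]
a=np.deg2rad(10); c=np.array([.557,.0063,0])
def loc(P): q=P-c; return np.stack([q[...,0]*np.cos(a)+q[...,1]*np.sin(a),-q[...,0]*np.sin(a)+q[...,1]*np.cos(a),q[...,2]],-1)*1000
L=loc(P); x,y,h=L[...,0],L[...,1],L[...,2]
m=(d>0)&(abs(x)<100)&(abs(y)<12)&(h>70)&(h<90); print("bar",m.sum(),np.median(L[m],0),L[m].min(0),L[m].max(0))
m=(d>0)&(abs(x)<100)&(abs(y)<14.5)&(h>36)&(h<50); print("boxrim",m.sum(),L[m].min(0),L[m].max(0))
for s in(-1,1):
    m=(d>0)&(abs(x)<100)&(abs(s*y-25.5)<3.5)&(h>60)&(h<120)
    print(s,[(int(b),int(np.median(h[m&(x>=b)&(x<b+5)]))if (m&(x>=b)&(x<b+5)).any() else None) for b in range(-80,100,5)])
m=(d>0)&(P[...,2]>.185)&(P[...,2]<.225)&(abs(P[...,1]+.1)<.03)&(abs(P[...,0]-.51)<.06); Q=P[m]; print("hook",m.sum(),Q.min(0),Q.max(0)); 
print("tip", np.median(Q[Q[:,2]>.2],0) if (Q[:,2]>.2).any() else None)
print("axis in bin frame",loc(np.array([.4968,-.1011,0])))
E
```

```text
bar 79 [-26.35169253   0.96454068  83.2558677 ] [-29.02090173 -10.87250581  79.22917793] [-23.32121263  11.57265846  85.24680701]
boxrim 144 [-47.94683628 -14.47986166  36.05545399] [-3.44778942 14.06840028 49.42661203]
-1 [(-80, 92), (-75, 92), (-70, 92), (-65, 92), (-60, 92), (-55, 92), (-50, 92), (-45, 92), (-40, 92), (-35, 92), (-30, 92), (-25, 91), (-20, 91), (-15, 92), (-10, 92), (-5, 77), (0, 78), (5, 77), (10, 77), (15, 77), (20, 95), (25, 104), (30, None), (35, 78), (40, 77), (45, 77), (50, 77), (55, 77), (60, 78), (65, 77), (70, 77), (75, 77), (80, 77), (85, 77), (90, 77), (95, 77)]
1 [(-80, 91), (-75, 92), (-70, 92), (-65, 92), (-60, 92), (-55, 92), (-50, 91), (-45, 91), (-40, 91), (-35, 92), (-30, 92), (-25, 92), (-20, 92), (-15, 92), (-10, 92), (-5, 78), (0, 77), (5, 77), (10, 77), (15, 78), (20, 93), (25, 104), (30, 79), (35, 77), (40, 77), (45, 77), (50, 77), (55, 77), (60, 77), (65, 78), (70, 77), (75, 78), (80, 78), (85, 77), (90, 77), (95, 77)]
hook 283 [ 0.4907804  -0.10248031  0.19482513] [ 0.51803739 -0.09270735  0.22480394]
tip [ 0.50618796 -0.09678844  0.20842365]
axis in bin frame [-77.93524101 -95.31473238   0.        ]
```

Emit:
{"fn": "arm_command", "kwargs": {"deltas": [-1,0.02,0.005,0,0,-1,0.035,0.006,0,0,-1,0.03,0.006,0,0,-1,0.0095,0,0,0,-1,0,0,0,0,-1,0,0,0,0]}}

```text
time: 7.82
position: [0.4972, -0.0055, 0.3065]
tool_rot: [0.643, 0.765, -0.0, 0.0]
ft_force: [-0.5, 0.2, -1.4]
grip_width: 0.0179
grip_force: 45.0
```

```bash
cat >> h.py <<'E'
a=np.deg2rad(10); c0=np.array([.557,.0063,0])
def loc(P): q=P-c0; return np.stack([q[...,0]*np.cos(a)+q[...,1]*np.sin(a),-q[...,0]*np.sin(a)+q[...,1]*np.cos(a),q[...,2]],-1)*1000
E
cat > chk.py <<'E'
from h import *
import sys
im,d,K,T=cap("wrist"); o=status.get_obs(); P=fish(d,K,T); print(loc(o["position"]),o["ft_force"],o["time"])
cv2.imwrite(f"pics/{sys.argv[1]}.png",cv2.resize(im[...,::-1],(800,600))); np.savez(sys.argv[1],P=P,d=d)
print("rim",rect(P,d,.43,.7,-.13,.15,.141,.151)); L=loc(P); x,y,h=L[...,0],L[...,1],L[...,2]
hz=o["position"][2]*1000-114.5; t=loc(o["position"])
m=(d>0)&(abs(x-t[0])<40)&(abs(y-t[1])<12)&(h>hz-3)&(h<hz+22); print("hook",hz,m.sum(),L[m].min(0).round(1),L[m].max(0).round(1),np.median(L[m],0).round(1))
m=(d>0)&(abs(x)<100)&(abs(y)<12)&(h>75)&(h<86); print("bar",m.sum(),np.median(L[m],0) if m.any() else 0)
E
python3 chk.py w3
```

```text
[-60.98877892  -1.19528754 306.5322937 ] [ 0.6735666  -0.27396168 -1.4059569 ] 7.875
rim (2147, array([556. ,   6.9]), array([220.3,  70.4]), 9.9, np.float64(0.1466))
hook 192.03229369706276 252 [-66.   -3.9 195.4] [-39.5   3.7 214. ] [-50.1   1.6 200.9]
bar 89 [-26.3832707    0.47410753  83.0185373 ]
```

View pics/w3.png

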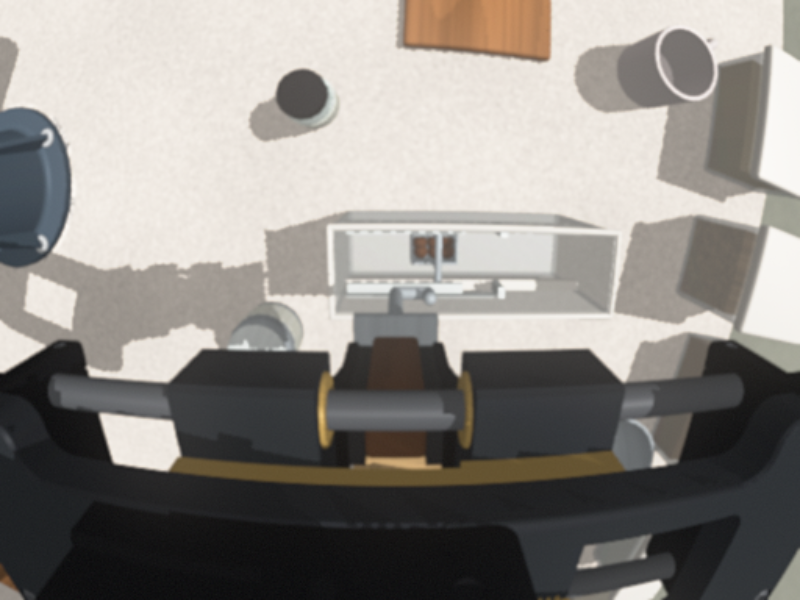

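The hook is centred laterally over the slot at y≈0, with its tip outer side at x≈-39.5 against the bar at -26. It's clear to descend.

Emit:
{"fn": "arm_command", "kwargs": {"deltas": [-1,0,0,0.015,0,-1,0,0,0.025,0,-1,0,0,0.025,0,-1,0,0,0.025,0,-1,0,0,0.02,0,-1,0,0,0.015,0,-1,0,0,0.01,0,-1,0,0,0.005,0,-1,0,0,0,0,-1,0,0,0,0]}}

```text
time: 9.12
position: [0.4973, -0.0044, 0.1671]
tool_rot: [0.643, 0.766, 0.0, 0.001]
ft_force: [-0.8, 0.4, -1.1]
grip_width: 0.0178
grip_force: 45.0
```

```bash
python3 chk.py w4
```

```text
[-60.64835217  -0.18195818 167.09706354] [ 1.01971124 -0.12441068 -0.80832427] 9.175
rim (2977, array([552.5,  22.8]), array([220.1,  38.1]), 10.0, np.float64(0.1469))
hook 52.59706353836057 263 [-65.6 -12.1  49.7] [-25.8   4.8  74.4] [-49.6   2.5  61.1]
bar 213 [-27.03520439   1.56745347  83.14947889]
```

Emit:
{"fn": "arm_command", "kwargs": {"deltas": [-1,0,0.002,0.003,0,-1,0,0.005,0,0,-1,0,0.005,0,0,-1,0,0.005,0,0,-1,0,0.005,0,0,-1,0,0.004,0,0,-1,0,0,0,0,-1,0,0,0,0]}}

```text
time: 10.18
position: [0.5222, 0.0003, 0.1635]
tool_rot: [0.643, 0.766, -0.0, -0.0]
ft_force: [0.1, 0.4, -0.7]
grip_width: 0.0174
grip_force: 45.0
```

```bash
python3 chk.py w5; python3 -c "
import cv2;i=cv2.imread('pics/w5.png')[130:430,250:650];cv2.imwrite('pics/w5c.png',cv2.resize(i,(800,600)))"
```

```text
[-3.53676024e+01  9.13289121e-02  1.63472446e+02] [-0.54893872 -1.04408526 -0.84329762] 10.225
rim (3586, array([554. ,  15.6]), array([220.3,  55.1]), 9.1, np.float64(0.1468))
hook 48.97244561503118 189 [-40.5  -2.7  51.5] [-13.9   5.1  70.8] [-21.6   3.2  60.5]
bar 146 [-27.33458556   4.40307046  83.05085875]
```

View pics/w5c.png

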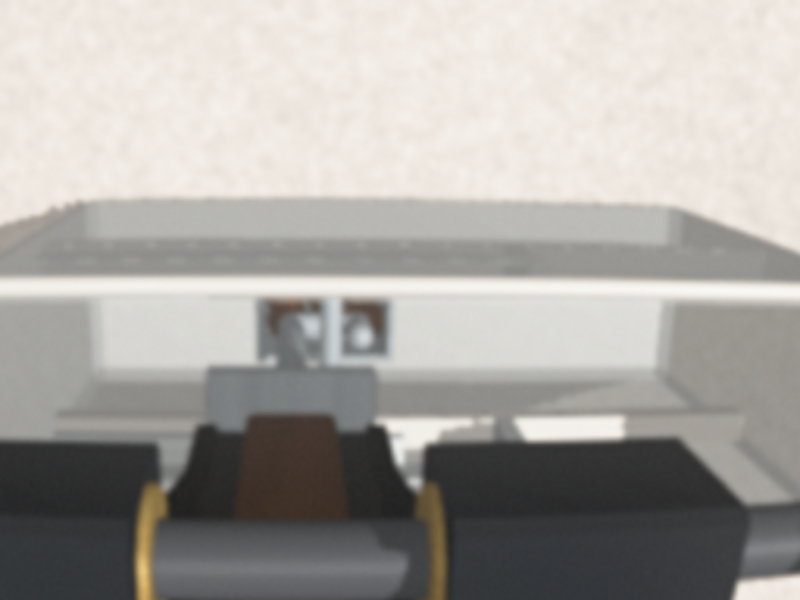

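The crop shows the bar at x≈330 between the shank (290) and the hook tip (357). I'll raise the hook partly around the bar and start sliding.

Emit:
{"fn": "arm_command", "kwargs": {"deltas": [-1,0,0,-0.005,0,-1,0,0,-0.005,0,-1,0,0,-0.004,0,-1,0,0,0,0,-1,0,0.002,0,0,-1,0,0.002,0,0,-1,0,0.002,0,0,-1,0,0.002,0,0,-1,0,0,0,0]}}

```text
time: 11.35
position: [0.5304, 0.0017, 0.1773]
tool_rot: [0.643, 0.766, 0.0, -0.0]
ft_force: [0.4, 0.5, -1.3]
grip_width: 0.018
grip_force: 45.0
```

```bash
python3 chk.py w6
```

```text
[-2.70248431e+01  1.01459222e-01  1.77350472e+02] [-1.84146597  0.25069001 -1.61896953] 11.4
rim (3281, array([554.7,  13.4]), array([221. ,  61.6]), 8.4, np.float64(0.1467))
hook 62.85047151256802 323 [-32.8  -6.4  65.7] [-5.6 12.1 84.8] [-19.4   3.3  81.7]
bar 229 [-21.14587611   3.02846673  82.81356427]
```

Emit:
{"fn": "arm_command", "kwargs": {"deltas": [-1,0,0.003,0,0,-1,0,0.003,0,0,-1,0,0.003,0,0,-1,0,0.003,0,0,-1,0,0.003,0,0,-1,0,0.003,0,0,-1,0,0.003,0,0,-1,0,0.003,0,0,-1,0,0.001,0,0]}}

```text
time: 12.52
position: [0.5552, 0.0059, 0.1776]
tool_rot: [0.643, 0.766, -0.0, 0.0]
ft_force: [-1.0, -0.3, -2.3]
grip_width: 0.0179
grip_force: 45.0
```

```bash
python3 chk.py w7; python3 - <<'E'
import numpy as np
from h import *
z=np.load("w7.npz"); L=loc(z["P"]); d=z["d"]; x,y,h=[L[...,i] for i in range(3)]
for s in(-1,1):
    m=(d>0)&(abs(s*y-25.5)<4)&(h>60)&(h<120)
    print(s,[(b,int(np.median(h[m&(x>=b)&(x<b+2)]))if (m&(x>=b)&(x<b+2)).any() else None) for b in range(-16,40,2)])
E
```

```text
[-1.86118913e+00 -6.26712308e-02  1.77556733e+02] [-0.62764103  0.58538328 -1.23988059] 12.575
rim (3339, array([554.3,  14.4]), array([221.3,  55.9]), 9.7, np.float64(0.1467))
hook 63.05673314483889 319 [-7.6 -6.7 66. ] [19.7 11.6 84.9] [ 5.8  3.1 81.8]
bar 227 [ 4.01887963  2.99578899 82.81846791]
-1 [(-16, None), (-14, None), (-12, None), (-10, None), (-8, None), (-6, None), (-4, None), (-2, None), (0, None), (2, None), (4, None), (6, None), (8, None), (10, None), (12, None), (14, None), (16, None), (18, None), (20, 83), (22, None), (24, 105), (26, 104), (28, 103), (30, 92), (32, 78), (34, 78), (36, 77), (38, 78)]
1 [(-16, None), (-14, None), (-12, None), (-10, None), (-8, None), (-6, None), (-4, None), (-2, None), (0, None), (2, None), (4, None), (6, None), (8, None), (10, None), (12, None), (14, None), (16, None), (18, None), (20, None), (22, None), (24, None), (26, None), (28, None), (30, None), (32, None), (34, None), (36, None), (38, None)]
```

Emit:
{"fn": "arm_command", "kwargs": {"deltas": [-1,0,0.001,0,0,-1,0,0.001,0,0,-1,0,0.001,0,0,-1,0,0.001,0,0,-1,0,0.001,0,0,-1,0,0,0,0]}}

```text
time: 13.32
position: [0.5601, 0.0068, 0.1776]
tool_rot: [0.643, 0.766, 0.0, 0.0]
ft_force: [-1.0, -0.3, -1.8]
grip_width: 0.0178
grip_force: 45.0
```

Emit:
{"fn": "arm_command", "kwargs": {"deltas": [-1,0,0.0005,0,0,-1,0,0.0005,0,0,-1,0,0,0,0]}}

```text
time: 13.7
position: [0.5609, 0.007, 0.1775]
tool_rot: [0.643, 0.766, 0.0, 0.0]
ft_force: [-0.4, -0.1, -1.0]
grip_width: 0.0178
grip_force: 45.0
```

Emit:
{"fn": "arm_command", "kwargs": {"deltas": [-1,0,0.0005,0,0,-1,0,0.0005,0,0,-1,0,0,0,0]}}

```text
time: 14.08
position: [0.5615, 0.0071, 0.1775]
tool_rot: [0.643, 0.766, -0.0, -0.0]
ft_force: [-2.5, -0.5, -0.9]
grip_width: 0.0179
grip_force: 45.0
```

Emit:
{"fn": "arm_command", "kwargs": {"deltas": [-1,0,0.0005,0,0,-1,0,0.0005,0,0,-1,0,0,0,0]}}

```text
time: 14.45
position: [0.5623, 0.0071, 0.1774]
tool_rot: [0.643, 0.766, -0.001, -0.0]
ft_force: [-4.1, -1.6, 0.1]
grip_width: 0.0174
grip_force: 45.0
```

Contact with the stop shows as x-force rising from -1 to -4 N. I'll back off 1 mm, then raise gently until the bar sits on the hook floor.

Emit:
{"fn": "arm_command", "kwargs": {"deltas": [-1,0,-0.001,0,0,-1,0,0,0,0,-1,0,0,-0.002,0,-1,0,0,-0.002,0,-1,0,0,-0.001,0,-1,0,0,-0.001,0,-1,0,0,-0.001,0,-1,0,0,-0.001,0,-1,0,0,0,0]}}

```text
time: 15.58
position: [0.5618, 0.0072, 0.1854]
tool_rot: [0.643, 0.766, -0.0, -0.0]
ft_force: [-1.2, -0.4, -5.2]
grip_width: 0.0177
grip_force: 45.0
```

```bash
python3 chk.py w8
```

```text
[4.84734720e+00 2.62379008e-02 1.85384499e+02] [-1.4966622   0.23992235 -5.12622141] 15.625
rim (3065, array([554.2,  15.5]), array([220.6,  57.6]), 11.4, np.float64(0.1468))
hook 70.88449875382733 326 [-1.  -8.4 74. ] [26.4 11.9 92.7] [11.9  3.  84.4]
bar 235 [10.91700362  3.25423688 83.81762786]
```

Emit:
{"fn": "arm_command", "kwargs": {"deltas": [-1,0,0,-0.001,0,-1,0,0,-0.001,0,-1,0,0,0,0]}}

```text
time: 16.0
position: [0.5618, 0.0071, 0.1876]
tool_rot: [0.643, 0.766, -0.0, -0.0]
ft_force: [-1.2, -0.3, -4.8]
grip_width: 0.0174
grip_force: 45.0
```

Emit:
{"fn": "arm_command", "kwargs": {"deltas": [-1,0,0,0,0]}}

```text
time: 16.12
position: [0.5618, 0.0071, 0.1876]
tool_rot: [0.643, 0.766, -0.0, 0.0]
ft_force: [-1.2, -0.1, -4.1]
grip_width: 0.0175
grip_force: 45.0
```

```bash
python3 chk.py w9
```

```text
[ 4.90266702e+00 -3.34472048e-02  1.87569405e+02] [-1.77263505  0.6386572  -4.89758003] 16.175
rim (3158, array([554.2,  13.7]), array([220.6,  58.7]), 10.6, np.float64(0.1467))
hook 73.06940496366641 328 [-1.  -8.7 76.1] [26.6 11.9 94.8] [11.9  2.9 86.6]
bar 120 [14.91057384  3.50145776 81.04813198]
```

Emit:
{"fn": "arm_command", "kwargs": {"deltas": [-1,0,-0.001,0,0,-1,0,0,-0.001,0,-1,0,0,-0.001,0,-1,0,0,0,0]}}

```text
time: 16.68
position: [0.5615, 0.0069, 0.1899]
tool_rot: [0.643, 0.766, 0.0, 0.001]
ft_force: [-0.1, -0.6, -4.3]
grip_width: 0.0179
grip_force: 45.0
```

Emit:
{"fn": "arm_command", "kwargs": {"deltas": [-1,0,0,-0.002,0,-1,0,0,-0.002,0,-1,0,0,0,0]}}

```text
time: 17.05
position: [0.5611, 0.0069, 0.1939]
tool_rot: [0.643, 0.766, 0.0, 0.0]
ft_force: [0.7, 0.3, -3.3]
grip_width: 0.0176
grip_force: 45.0
```

Emit:
{"fn": "arm_command", "kwargs": {"deltas": [-1,0,0,-0.004,0,-1,0,0,-0.004,0,-1,0,0,-0.005,0,-1,0,0,-0.006,0,-1,0,0,-0.008,0,-1,0,0,-0.008,0]}}

```text
time: 17.8
position: [0.5609, 0.007, 0.2292]
tool_rot: [0.643, 0.766, 0.0, 0.0]
ft_force: [-0.3, 0.3, -4.3]
grip_width: 0.0174
grip_force: 45.0
```

```bash
python3 chk.py w10; python3 - <<'E'
from h import *
im,d,K,T=cap("side"); u,v=map(int,proj(np.array([.56,.007,.1]),K,T)); print(u,v)
cv2.imwrite("pics/s10.png",cv2.resize(im[v-80:v+70,u-100:u+100,::-1],(800,600)))
E
```

```text
[  4.677528    -0.26037362 230.35551667] [ 0.73422187 -0.60607899 -3.01889934] 17.85
rim (2552, array([555.6,   6.9]), array([220.7,  70.6]), 9.9, np.float64(0.1466))
hook 115.85551667274927 328 [ -1.   -8.6 117.6] [ 25.5  11.6 137.4] [ 11.1   3.  128.3]
bar 73 [-3.72675336 -2.80439124 76.09258619]
238 168
```

View pics/s10.png

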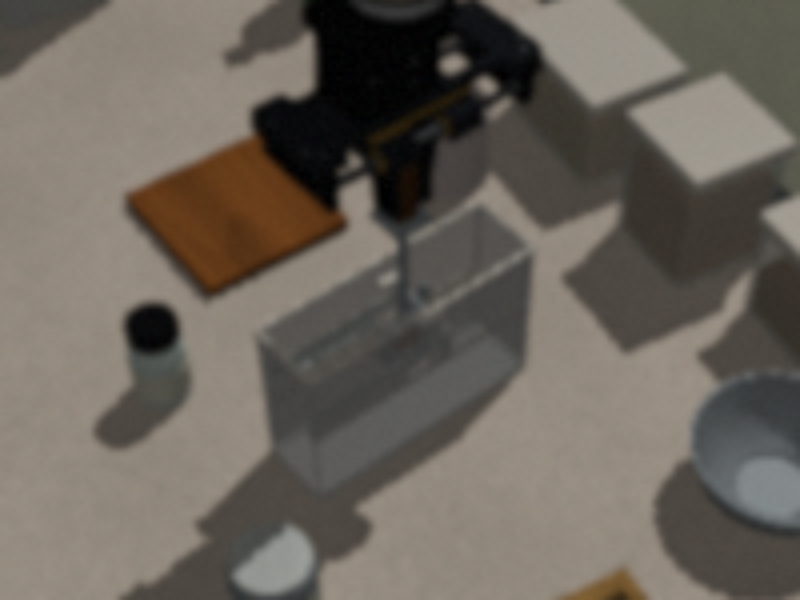

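The hook carries the caddy and the shoes are above the strips. I'll continue straight up out of the bin.

Emit:
{"fn": "arm_command", "kwargs": {"deltas": [-1,0,0,-0.006,0,-1,0,0,-0.01,0,-1,0,0,-0.01,0,-1,0,0,-0.01,0,-1,0,0,-0.012,0,-1,0,0,-0.012,0,-1,0,0,-0.015,0,-1,0,0,-0.015,0,-1,0,0,-0.015,0,-1,0,0,-0.015,0,-1,0,0,-0.008,0,-1,0,0,0,0]}}

```text
time: 19.4
position: [0.5612, 0.0069, 0.3573]
tool_rot: [0.643, 0.766, 0.0, 0.001]
ft_force: [-0.5, -0.4, -3.9]
grip_width: 0.0179
grip_force: 45.0
```

```bash
python3 - <<'E'
from h import *
im,d,K,T=cap("wrist"); o=status.get_obs(); P=fish(d,K,T); print(loc(o["position"]),o["ft_force"],o["time"])
L=loc(P)-loc(o["position"]); x,y,h=L[...,0],L[...,1],L[...,2]; h=h+114.5  # rel. to rod_hook
m=(d>0)&(abs(x)<50)&(abs(y)<40)&(h<30)&(h>-65); Q=np.stack([x,y,h],-1)[m]
for lo,hi in((-65,-40),(-40,-24),(-24,5),(5,17)):
    q=Q[(Q[:,2]>lo)&(Q[:,2]<hi)]; print(lo,len(q),q.min(0).round(1) if len(q) else '',q.max(0).round(1) if len(q) else '', cv2.minAreaRect(q[:,:2].astype(np.float32)) if len(q)>3 else '')
cv2.imwrite("pics/w11.png",cv2.resize(im[...,::-1],(800,600)))
E
```

```text
[3.82605327e+00 7.77083023e-03 3.56524537e+02] [-0.07817274  0.19366302 -4.16582879] 19.45
-65 370 [-16.3 -12.1 -55.5] [ 27.3  15.1 -40. ] ((5.259702682495117, 1.262369155883789), (27.156064987182617, 43.51607894897461), 88.97848510742188)
-40 381 [-16.9 -13.5 -40. ] [ 27.1  14.9 -24. ] ((5.083269119262695, 0.6358461380004883), (28.123140335083008, 44.2166633605957), 89.48236083984375)
-24 9 [-16.5 -10.3 -23.7] [17.3  4.5  5. ] ((-1.0396232604980469, 0.3747673034667969), (36.85011291503906, 7.228273391723633), 23.656734466552734)
5 523 [-5.3 -8.9  5.3] [22.1 28.  17. ] ((8.489669799804688, 9.891180992126465), (26.559310913085938, 37.1893310546875), 2.1903038024902344)
```

View pics/w11.png

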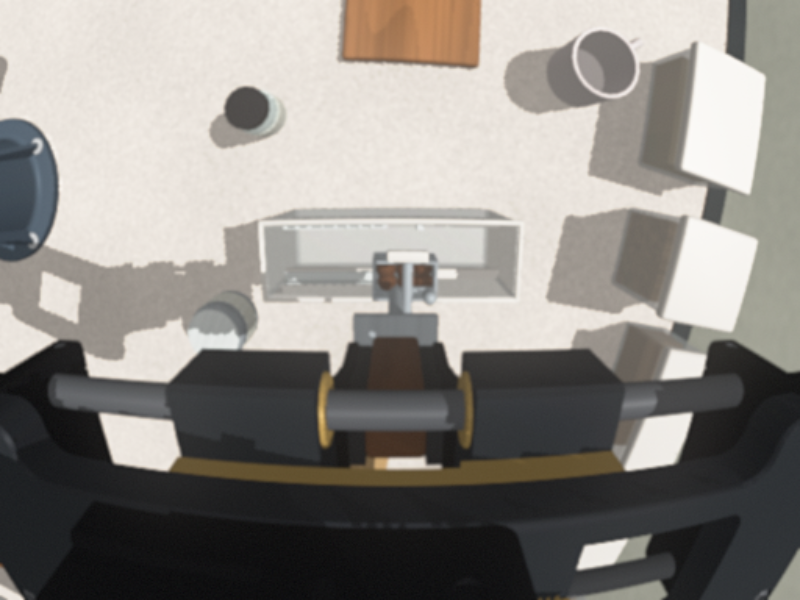

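The caddy is clear above the bin, level, at (405,275) and about 5 mm ahead of the shank. Now I'll carry it over the board.

Emit:
{"fn": "arm_command", "kwargs": {"deltas": [-1,0.01,0.001,0,0,-1,0.02,0.001,0,0,-1,0.028,0.002,0,0,-1,0.032,0.002,0,0,-1,0.035,0.002,0,0,-1,0.035,0.002,0,0,-1,0.032,0.002,0,0,-1,0.028,0.001,0,0,-1,0.02,0.001,0,0,-1,0.015,0,0,0,-1,0.009,0,0,0,-1,0.005,0,0,0]}}

```text
time: 20.95
position: [0.5281, 0.2744, 0.3565]
tool_rot: [0.643, 0.766, -0.0, 0.0]
ft_force: [0.2, 0.1, -3.9]
grip_width: 0.0178
grip_force: 45.0
```

Emit:
{"fn": "arm_command", "kwargs": {"deltas": [-1,0,0,0.015,0,-1,0,0,0.025,0,-1,0,0,0.025,0,-1,0,0,0.025,0,-1,0,0,0.02,0,-1,0,0,0.015,0,-1,0,0,0.01,0,-1,0,0,0,0,-1,0,0,0,0,-1,0,0,0,0]}}

```text
time: 22.2
position: [0.5286, 0.2745, 0.2225]
tool_rot: [0.643, 0.766, 0.001, 0.001]
ft_force: [0.1, -0.4, -4.2]
grip_width: 0.0179
grip_force: 45.0
```

```bash
cat > box.py <<'E'
from h import *
im,d,K,T=cap("wrist"); o=status.get_obs(); P=fish(d,K,T); print(o["position"],o["ft_force"],o["time"],o["position"][2]-.1145)
t=loc(o["position"]); L=loc(P); x,y,h=L[...,0]-t[0],L[...,1]-t[1],L[...,2]-t[2]+114.5
m=(d>0)&(abs(x)<50)&(abs(y)<40)&(h<-24)&(h>-40); Q=(P[m]*1000).astype(np.float32)
print("box",m.sum(),cv2.minAreaRect(Q[:,:2]),np.percentile(Q[:,2],95))
print("board",rect(P,d,.44,.63,.18,.37,.008,.0185))
E
python3 box.py
```

```text
[0.52851448 0.27448334 0.22235362] [ 0.60972872  0.55029867 -3.80256665] 22.25 0.10785362478217449Traceback (most recent call last):
  File "box.py", line 5, in <module>
    print("box",m.sum(),cv2.minAreaRect(Q[:,:2]),np.percentile(Q[:,2],95))
                        ~~~~~~~~~~~~~~~^^^^^^^^^
cv2.error: OpenCV(4.12.0) /io/opencv/modules/imgproc/src/convhull.cpp:143: error: (-215:Assertion failed) total >= 0 && (depth == CV_32F || depth == CV_32S) in function 'convexHull'
```

```bash
sed -i 's/minAreaRect(Q\[:,:2\])/minAreaRect(Q[:,:2].copy())/' box.py; python3 box.py
```

```text
[0.52841384 0.27447338 0.22222281] [ 0.15116775 -0.24312818 -3.87525415] 22.3 0.10772281226230247
box 321 ((533.0896606445312, 276.325927734375), (43.87720489501953, 28.569629669189453), 9.891897201538086) 82.19424
board (10349, array([533.2, 277.7]), array([149.5, 150.6]), 7.1, np.float64(0.0146))
```

The box is within about 1.5 mm of the board's centre. I'll lower it, slowly at the end.

Emit:
{"fn": "arm_command", "kwargs": {"deltas": [-1,0,0,0.008,0,-1,0,0,0.01,0,-1,0,0,0.008,0,-1,0,0,0.004,0,-1,0,0,0.002,0,-1,0,0,0.001,0,-1,0,0,0.001,0,-1,0,0,0.001,0,-1,0,0,0,0]}}

```text
time: 23.42
position: [0.5281, 0.2743, 0.1866]
tool_rot: [0.643, 0.766, 0.0, 0.0]
ft_force: [-0.5, 0.4, -3.5]
grip_width: 0.0178
grip_force: 45.0
```

Emit:
{"fn": "arm_command", "kwargs": {"deltas": [-1,0,0,0.001,0,-1,0,0,0.001,0,-1,0,0,0.001,0,-1,0,0,0,0]}}

```text
time: 23.92
position: [0.528, 0.2743, 0.1836]
tool_rot: [0.643, 0.766, -0.0, -0.0]
ft_force: [-0.4, -0.2, -0.5]
grip_width: 0.0177
grip_force: 45.0
```

The weight has come off, so the caddy is standing. Now to unhook: shift back 3 mm, drop 16 mm, and withdraw along -x.

Emit:
{"fn": "arm_command", "kwargs": {"deltas": [-1,0,0,0.002,0,-1,0,-0.002,0,0,-1,0,-0.001,0.003,0,-1,0,0,0.004,0,-1,0,0,0.004,0,-1,0,0,0.003,0,-1,0,0,0,0]}}

```text
time: 24.8
position: [0.525, 0.2737, 0.1672]
tool_rot: [0.643, 0.766, -0.0, -0.0]
ft_force: [-0.2, 0.7, -1.0]
grip_width: 0.0179
grip_force: 45.0
```

```bash
cat > b2.py <<'E'
from h import *
import sys
im,d,K,T=cap("wrist"); o=status.get_obs(); P=fish(d,K,T); print(o["position"],o["ft_force"],o["time"],"rodhook z",o["position"][2]-.1145)
cv2.imwrite(f"pics/{sys.argv[1]}.png",cv2.resize(im[...,::-1],(800,600))[150:450,200:600])
t=loc(o["position"]); L=loc(P); x,y,h=L[...,0]-t[0],L[...,1]-t[1],L[...,2]
m=(d>0)&(abs(x)<80)&(abs(y)<50)
for lo,hi in((32,48),(50,74),(76,88)):
    k=m&(h>lo)&(h<hi); Q=np.stack([x,y,h],-1)[k]; print(lo,k.sum(),Q.min(0).round(1),Q.max(0).round(1))
k=m&(h>35)&(h<48); print("box world",cv2.minAreaRect((P[k][:,:2]*1000).astype(np.float32)))
k=m&(h>78)&(h<90)&(y>8)&(y<30); print("bar end",np.median(np.stack([x,y,h],-1)[k],0))
E
python3 b2.py w13
```

```text
[0.52509337 0.27378699 0.16738135] [-0.57792213 -0.32597802 -1.11148606] 24.85 rodhook z 0.05288135348792393
32 349 [-14.7 -12.4  32.1] [29.3 15.6 46.6]
50 186 [-5.3 -2.5 55.5] [21.3  5.  73.9]
76 471 [-5.9 -3.  76.7] [18.7 30.  87.9]
box world ((532.05419921875, 276.6014404296875), (43.78711700439453, 27.738727569580078), 9.724138259887695)
bar end [ 6.88642915 24.88556597 85.3580893 ]
```

View pics/w13.png

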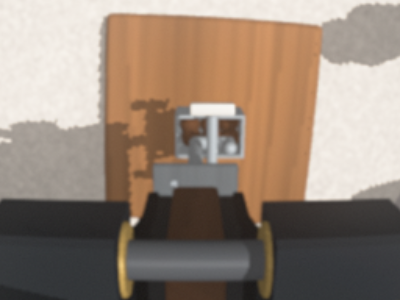

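The caddy stands upright at the board's middle, with the hook tip (230,145) now below the bar. I'll withdraw and rise.

Emit:
{"fn": "arm_command", "kwargs": {"deltas": [-1,0,-0.003,0,0,-1,0,-0.005,0,0,-1,0,-0.006,0,0,-1,0,-0.007,0,0,-1,0,-0.007,0,0,-1,0,-0.006,0,0,-1,0,-0.001,0,0,-1,0,0,0,0]}}

```text
time: 25.85
position: [0.4909, 0.2678, 0.1677]
tool_rot: [0.643, 0.766, 0.0, 0.0]
ft_force: [-0.3, 0.1, -1.4]
grip_width: 0.0177
grip_force: 45.0
```

```bash
python3 b2.py w14
```

```text
[0.49097487 0.26780005 0.16761814] [-0.06506641 -0.64904709 -0.36109402] 25.9 rodhook z 0.053118135465475155
32 423 [ 19.6 -12.3  32. ] [63.9 15.6 46.9]
50 288 [ -5.1 -12.2  50. ] [42.8 16.4 74. ]
76 791 [ -5.8 -26.8  76.2] [53.5 30.3 87.9]
box world ((531.8074951171875, 276.64569091796875), (44.28950881958008, 27.929338455200195), 9.862160682678223)
bar end [41.6241897  24.97017211 85.39556084]
```

Emit:
{"fn": "arm_command", "kwargs": {"deltas": [-1,0,0,-0.015,0,-1,0,0,-0.03,0,-1,0,0,-0.04,0,-1,0,0,-0.04,0,-1,0,0,-0.02,0.105,-1,0,0,0,0.105,-1,0,0,0,0]}}

```text
time: 26.78
position: [0.4908, 0.2677, 0.3138]
tool_rot: [0.719, 0.695, 0.001, 0.0]
ft_force: [-0.7, 0.5, -1.6]
grip_width: 0.018
grip_force: 45.0
```

Emit:
{"fn": "arm_command", "kwargs": {"deltas": [-1,-0.03,0.004,0,0,-1,-0.05,0.006,0,0,-1,-0.055,0.006,0,0,-1,-0.055,0.006,0,0,-1,-0.055,0.006,0,0,-1,-0.055,0.006,0,0,-1,-0.055,0.006,0,0,-1,-0.055,0.006,0,0,-1,-0.055,0.006,0,0,-1,-0.05,0.006,0,0,-1,-0.03,0.005,0,0,-1,0,0,0,0]}}

```text
time: 28.28
position: [0.5339, -0.2817, 0.312]
tool_rot: [0.72, 0.694, -0.0, -0.0]
ft_force: [-0.2, 0.2, -1.2]
grip_width: 0.018
grip_force: 45.0
```

```bash
python3 - <<'E'
from h import *
im,d,K,T=cap("wrist"); o=status.get_obs(); P=fish(d,K,T); p=o["position"]; print(p,o["tool_rot"],o["ft_force"],o["time"])
b=np.arctan2(o["tool_rot"][1],o["tool_rot"][0])*2-np.pi/2; print(np.rad2deg(b))
D=np.array([.5361,-.2908])-p[:2]; print("to seat tx,ty",D@[-np.sin(b),np.cos(b)],D@[np.cos(b),np.sin(b)])
hz=p[2]-.1145
m=(d>0)&(abs(P[...,2]-hz-.01)<.014)&(np.hypot(P[...,0]-p[0],P[...,1]-p[1])<.04); Q=P[m]-p; x=Q[:,0]*np.cos(b)+Q[:,1]*np.sin(b); y=-Q[:,0]*np.sin(b)+Q[:,1]*np.cos(b)
print("hook rel",m.sum(),x.min(),x.max(),y.min(),y.max())
print(rect(P,d,.48,.62,-.36,-.22,.1,.113))
E
```

```text
[ 0.53360134 -0.27975146  0.31200646] [ 7.19907047e-01  6.94069954e-01  1.26372511e-04 -8.52468062e-04] [-0.16997208  0.18672892 -1.43833148] 28.325
-2.0936573716558975
to seat tx,ty -0.01094988337485709 0.002900626309733727
hook rel 261 -0.005475750562206227 0.021770290769711927 -0.005061513049462857 0.002850649904884023
(1431, array([ 545.9, -290.4]), array([50.9, 70.3]), 88.0, np.float64(0.1102))
```

Emit:
{"fn": "arm_command", "kwargs": {"deltas": [-1,0,0,0,0,-1,0,0,0,0,-1,0,0,0,0]}}

```text
time: 28.7
position: [0.5341, -0.2782, 0.3128]
tool_rot: [0.719, 0.695, 0.0, 0.0]
ft_force: [0.3, -0.2, -1.2]
grip_width: 0.0179
grip_force: 45.0
```

Emit:
{"fn": "arm_command", "kwargs": {"deltas": [-1,-0.006,0.001,0.02,0,-1,-0.0065,0.0015,0.03,0,-1,0,0,0.018,0,-1,0,0,0,0,-1,0,0,0,0,-1,0,0,0,0]}}

```text
time: 29.45
position: [0.5367, -0.2921, 0.2459]
tool_rot: [0.72, 0.694, 0.0, 0.001]
ft_force: [-0.3, 0.4, -1.0]
grip_width: 0.0177
grip_force: 45.0
```

```bash
python3 - <<'E'
from h import *
p=status.get_obs()["position"]; im,d,K,T=cap("wrist"); o=status.get_obs(); P=fish(d,K,T); print(p,o["position"],o["time"])
b=np.deg2rad(-2); hz=p[2]-.1145
m=(d>0)&(abs(P[...,2]-hz-.01)<.013)&(np.hypot(P[...,0]-p[0],P[...,1]-p[1])<.04); Q=P[m]-p; x=Q[:,0]*np.cos(b)+Q[:,1]*np.sin(b); y=-Q[:,0]*np.sin(b)+Q[:,1]*np.cos(b)
print("hook rel",m.sum(),x.min(),x.max(),y.min(),y.max())
m=(d>0)&(P[...,2]>.04)&(P[...,2]<.1)&(abs(P[...,0]-.546)<.03)&(abs(P[...,1]+.29)<.02);print("slot pts",m.sum(),P[m].min(0),P[m].max(0))
E
```

```text
[ 0.53669545 -0.29206501  0.24589098] [ 0.53659694 -0.29202523  0.24577454] 29.5
hook rel 258 -0.004809021493542397 0.021729051654587838 -0.0029757973900069517 0.004606356116473375
slot pts 447 [ 0.52235661 -0.30203089  0.04013383] [ 0.56911862 -0.28488619  0.09996278]
```

Emit:
{"fn": "arm_command", "kwargs": {"deltas": [-1,0.001,-0.0005,0.01,0,-1,0,0,0.015,0,-1,0,0,0.02,0,-1,0,0,0.02,0,-1,0,0,0.02,0,-1,0,0,0.015,0,-1,0,0,0.01,0,-1,0,0,0.004,0,-1,0,0,0,0,-1,0,0,0,0]}}

```text
time: 30.75
position: [0.536, -0.2911, 0.1313]
tool_rot: [0.72, 0.694, 0.0, 0.001]
ft_force: [0.6, 0.1, -1.7]
grip_width: 0.0176
grip_force: 45.0
```

Emit:
{"fn": "arm_command", "kwargs": {"deltas": [-1,0,0,0.002,0,-1,0,0,0.001,0,-1,0,0,0.001,0,-1,0,0,0,0]}}

```text
time: 31.25
position: [0.5356, -0.2908, 0.1266]
tool_rot: [0.72, 0.694, 0.0, 0.0]
ft_force: [0.1, -0.3, -2.2]
grip_width: 0.0177
grip_force: 45.0
```

Emit:
{"fn": "arm_command", "kwargs": {"deltas": [-1,0,0,0.0005,0,-1,0,0,0,0]}}

```text
time: 31.5
position: [0.5356, -0.2908, 0.1265]
tool_rot: [0.72, 0.694, -0.0, 0.0]
ft_force: [-1.9, -0.3, 3.7]
grip_width: 0.0176
grip_force: 45.0
```

Seated: the vertical force flipped at the original height. I'll release and rise.

Emit:
{"fn": "arm_command", "kwargs": {"deltas": [-0.4,0,0,0,0,-0.3,0,0,0,0,0,0,0,0,0,0.3,0,0,0,0,1,0,0,0,0,1,0,0,0,0,1,0,0,0,0,1,0,0,0,0,1,0,0,0,0,1,0,0,0,0]}}

```text
time: 32.75
position: [0.5356, -0.2908, 0.1261]
tool_rot: [0.72, 0.694, 0.0, 0.0]
ft_force: [-0.4, 1.2, -0.8]
grip_width: 0.0865
grip_force: 0.0
```

Emit:
{"fn": "arm_command", "kwargs": {"deltas": [1,0,0,-0.02,0,1,0,0,-0.04,0,1,0,0,-0.05,0,1,0,0,-0.05,0,1,0,0,0,0,1,0,0,0,0,1,0,0,0,0]}}

```text
time: 33.62
position: [0.5346, -0.29, 0.2841]
tool_rot: [0.72, 0.694, -0.0, -0.002]
ft_force: [0.2, 0.5, 0.3]
grip_width: 0.087
grip_force: 0.0
```

```bash
python3 - <<'E'
from h import *
o=status.get_obs(); print(o["position"],o["grip_width"],o["time"])
im,d,K,T=cap("wrist"); P=fish(d,K,T); print("handle",rect(P,d,.51,.56,-.32,-.26,.165,.19)); print(rect(P,d,.48,.62,-.36,-.22,.1,.112)); print(rect(P,d,.515,.56,-.315,-.265,.113,.119))
im,d,K,T=cap("top"); P=cloud(d,K,T); print("box",rect(P,d,.48,.58,.22,.33,.03,.05),"shoes",rect(P,d,.48,.58,.22,.33,.07,.1)); print("bin",rect(P,d,.4,.8,-.12,.15,.139,.155))
im,d,K,T=cap("side"); cv2.imwrite("pics/end.png",cv2.resize(im[...,::-1],(800,600)))
E
```

```text
[ 0.53461392 -0.29001612  0.28406966] 0.08698004431096844 33.625
handle (386, array([ 533.8, -290.1]), array([18.4, 17.4]), 87.6, np.float64(0.1747))
(1357, array([ 545.9, -290.4]), array([50.4, 70.5]), 88.5, np.float64(0.1102))
(491, array([ 533.4, -290. ]), array([34.4, 33.3]), 88.5, np.float64(0.1155))
box (37, array([534.1, 274.1]), array([44.3, 27.7]), 10.2, np.float64(0.0387)) shoes (44, array([534.9, 275.6]), array([24.1, 56.7]), 11.3, np.float64(0.0837))
bin (231, array([557.8,   5.6]), array([220.2,  70.5]), 9.7, np.float64(0.1458))
```

View pics/end.png

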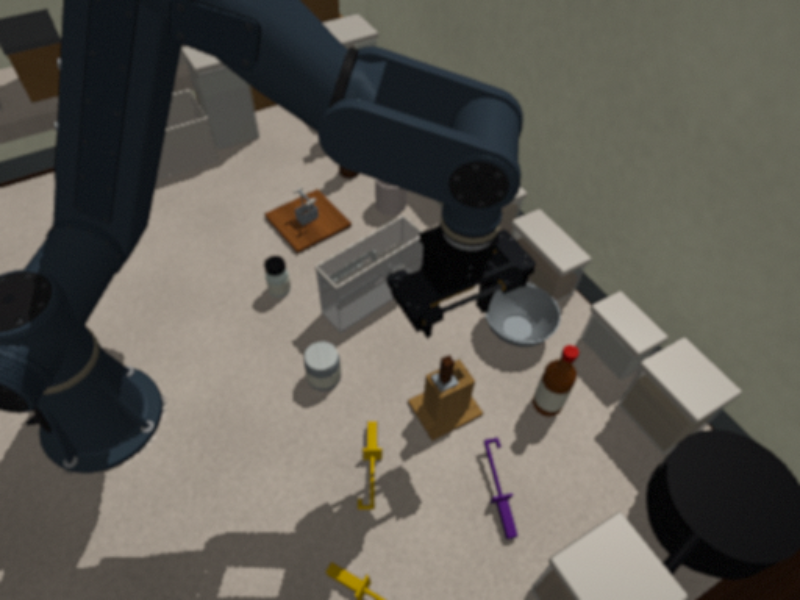

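The caddy stands upright mid-board at (307,210), the rod hangs in its stand at (447,375), and everything else is where it was. The gripper is clear.

```bash
python3 -c "
from rig import order; print(order.hand_in())"
```

```text
the job is handed in; nothing more can be done
None
```

The job is handed in at about 34 s: the caddy stands upright within about 2 mm of the board's centre, and the rod is back in its stand, about 2 mm off in x.

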